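# Drive the right axle into a binocular bridge hinge with the pedal press

### The job

The chrome bridge hinge clamped in the pedal press has no axle. From the pin board pick the one axle pin that suits it, as long as the hinge is wide and just thin enough for its bore, lay it in the V-rail between the ram and the hinge and let go of it, then press the spring pedal right down to its stop so that the ram drives the pin home, flush with both faces of the hinge, and let the pedal come back up. Leave the other pins and the other loose things on the counter where they are.

Things in the scene. Friction and masses are not known exactly. Their poses are not given: they have to be found in the camera images.
- press: Fixed bench press, grey base plate 110 by 400 mm, top 14 mm above the counter. Axes: y along ram, rail and bore, from the pedal end to the hinge; x level, across; z up. Origin on the counter under the face of the rack housing (housing y -85 to 0 mm, 64 mm across, top 102 mm; bush to y = 11). Ram: 12 mm bar, nose at y = 22 when back. Rail y 13 to 86, hinge y 86 to 132, all at x = 0.
- rail_mid (a point): Middle of the V-rail, at the axis of a 14 mm pin lying in it: 75 mm above the counter; axes as the press. Steel 90 degree V, 11 mm wide at its lips (4 mm below the pin's axis), 14 mm wide outside (6 mm below it), on an 8 mm web, nothing beside it above the base plate. Free space between the ram's nose (y = -32 mm) and the hinge's near face (y = +32 mm): 64 mm.
- hinge_mid (a point): Middle of the hinge's bore at the height of the pin's axis, 55 mm beyond rail_mid along y; same axes. Chrome bridge hinge: three knuckles, together 46 mm wide (along y), 27 mm thick, 16 mm bore in line with the rail, for a 14 mm axle. An arm to either side is clamped in the nest by straps and round nuts (tops 95 mm up). Fixed. A depth-stop screw stands 1 mm behind its far face.
- pedal_pad (a point): Centre of the top of the pedal's rubber tread (64 by 64 mm, the surface to press), moving with the pedal: 95 mm above the counter when up, 47 mm at the stop. The tread slopes 0.40 rad when up, its outer end (away from the housing) high.
- pedal_pivot (a point): Middle of the pedal's pivot shaft, 45 mm above the counter; axes as the press. The lever sticks out along -y; the centre of the tread's top is 105 mm out along the lever and 10 mm above its centre line.
- pedal (a joint): Pedal angle in rad: 0 up (lever 0.40 above level), grows as pressed, hard stop at 0.48 (0.08 below level). Spring return: 5 N at the tread when up, 10 N at the stop, plus 2 N per 0.1 m/s. A rack drives the ram along +y in proportion (64 mm); at the stop its nose is level with the hinge's near face. The ram only pushes and goes back.
- axle_a: Plain steel axle pin, 14 mm thick, 34 mm long. It lies level in one of the four places of the pin board (any of them). Origin at its centre, its own y axis along its length.
- axle_b: Plain steel axle pin, 14 mm thick, 46 mm long. It lies level in one of the four places of the pin board (any of them). Origin at its centre, its own y axis along its length.
- axle_c: Plain steel axle pin, 14 mm thick, 58 mm long. It lies level in one of the four places of the pin board (any of them). Origin at its centre, its own y axis along its length.
- axle_d: Plain steel axle pin, 20 mm thick, 46 mm long. It lies level in one of the four places of the pin board (any of them). Origin at its centre, its own y axis along its length.
- pin_board: Fixed light wooden board, 136 (x) by 156 (y) by 14 mm, origin at the centre of its underside. Two narrow dark wooden V-rails along its y axis at x = -34 and +34 mm, same section as the press rail; in each lie two pins end to end, centres near y = -36 and +36 mm, axes level and along y, 36 mm above the counter (the thick pin 40 mm).
- focus_wheel: Bystander: green anodised focusing wheel, 42 mm across, 19 mm high. Origin under its middle.
- lens_cup: Bystander: white porcelain lens-testing cup, 68 mm across, 55 mm high. Origin under its middle.
- screwdriver: Bystander: screwdriver, 150 mm long, lying.
- eyecup: Bystander: black rubber eyecup, 42 mm across, 22 mm high. Origin under its middle.
- lens_ring: Bystander: brass lens ring, 52 mm across, 8 mm high. Origin under its middle.
- oil_bottle: Bystander: small amber oil bottle, 36 mm across, 75 mm high. Origin under its middle.
Mind the look-alikes: they are no part of the job. What is shaped like the axle_b but orange is not meant.

How it is judged:
On the way, in this order (a step that is already met when the one before it is completed fails the run):
1. the 46 mm long, 14 mm thick pin lies in the V-rail between ram and hinge (axis within 3 mm of the rail's, centre within 13 mm of the middle), let go (x of axle_b in the frame of rail_mid between -0.003 and 0.003 m and z of axle_b in the frame of rail_mid between -0.003 and 0.003 m and y of axle_b in the frame of rail_mid between -0.013 and 0.013 m and angle between the y axis of axle_b and the y axis of rail_mid, either way round below 0.08 rad and contact force between axle_b and the fingers below 0.1 N), for 0.3 s.
2. the pedal is pressed down to its stop (beyond 0.46 of 0.48 rad) (value of joint pedal above 0.46 rad), for 0.2 s.
At the end, for the whole second after the job is handed in: The 46 mm pin is in the hinge's bore, flush with both faces within 3 mm (centre within 3 mm of the bore's middle each way, in line within 0.08 rad) and at rest; the pedal is back up (below 0.05 rad) (y of axle_b in the frame of hinge_mid between -0.003 and 0.003 m and x of axle_b in the frame of hinge_mid between -0.003 and 0.003 m and z of axle_b in the frame of hinge_mid between -0.003 and 0.003 m and angle between the y axis of axle_b and the y axis of hinge_mid, either way round below 0.08 rad and value of joint pedal below 0.05 rad and linear speed of axle_b below 0.02 m/s); the robot touches nothing.
It fails at once if another pin is moved by more than 25 mm (distance of any of axle_a, axle_c, axle_d from where it was at the start of the episode above 0.025 m).
It fails at once if a bystander is moved by more than 30 mm (distance of any of focus_wheel, lens_cup, screwdriver, eyecup, lens_ring, oil_bottle from where it was at the start of the episode above 0.03 m).
It also fails if it takes over 51 s, if anything falls off the work surface, if the arm or the gripper's body presses on something with over 40 N, if the wrist force passes 120 N, or if a joint passes its speed limit or range.

### The arm

A 6-joint arm with a two-finger parallel gripper is mounted at the origin on the work surface. World frame = base frame: x ahead of the robot, y to its left, z up, the work surface at z = 0. Lengths are in m, angles in rad, forces in N, time in s.
With the tool pointing down it reaches from about 0.325 to 1 m from the base axis. Payload 5.1 kg.
Tool frame: the origin (TCP) lies midway between the tips of the shut fingers; the grasp point (between the pads) lies 19 mm behind it; z points along the fingers, y is the line along which they close (so a half turn about z gives the same grasp; the last joint's range is limited). The gripper opens to 85 mm and grips with 20 to 120 N. Pads are 22 mm wide; open, the fingers measure 114 mm over their backs; the gripper's body (76 mm by 85 mm) begins 54 mm behind the grasp point. The pads swing forward as they close: fully open they stand 13 mm farther back than shut.
Start: joints at [-1.384, 0.124, 1.65, -0, 1.367, -0.083], TCP at [0.173, -0.626, 0.231] pointing down, gripper open.
Joint ranges: [-2.61, 2.61], [-1.02, 2.33], [0.03, 2.71], [-1.35, 4.49], [0.32, 2.68], [-2.91, 2.91]. Speed limits (rad/s): [2.57, 2.57, 3.14, 3.14, 3.14, 3.14].

### API

Orientations are given as a unit quaternion [x, y, z, w].
In Python, from bench import ctrl, viewer gives the robot as it stands. The module is installed in compiled form; this text tells all that it offers.
- The arm moves only by the tool servo_tool, never from a script. Its argument "commands" is one flat list of numbers, 7 for each row, row after row: the turn, a rotation vector about the tool's x, y, z in rad, then the shift along the tool's x, y, z in m, then the closure, from 0 (fully open) to 1 (shut). In form: [rx, ry, rz, x, y, z, hand, rx, ry, rz, x, y, z, hand, ...]. A call has 1 to 8 rows; each row shifts and turns the commanded pose from where the row before left it, along the tool's axes as they then stand; what a row does not reach is not made up. A row lasts 1/10 s, in which the tool goes at most 50 mm and 8.59 degrees, less where a joint would pass 70% of its speed; a pose out of reach is approached as far as the arm can. A call is refused whole if a number of a shift passes 0.05 or a number of a turn 0.15, either way. A call with a gripper value outside its range is refused whole. The fingers move at their own pace and stop on an object; the grip force is fixed at half the most. Time passes only in rows, so rows that do not move let the fingers close. It gives the time, the measured TCP pose, the force, the opening and the grip force at its end, in the units of the state.
- ctrl.get_obs(): the state, without advancing time (a new reading comes with each control period).
- viewer.get_image(name): name is "scene" or "top"; returns a dict with "frame" (400x640x3 uint8, red, green, blue), "fx", "fy", "cx", "cy" (pixels), "R" (3x3) and "t" (3): a world point X has camera coordinates R X + t. Camera axes: x right, y down, z forward; pixel columns grow to the right and rows downward; lengths in m; the calibration is good to about 2 mm. A picture is of the moment at which its call begins. There is no depth.
- ctrl.finish_job(): hands the job in; it is judged then, once.
The state is a dict: "time": time; "joint_pos": joint angles; "dq": joint speeds; "tau": joint torques, N m; "position": TCP position; "tool_rot": TCP orientation; "ft_force": force on the tool from outside, world axes, zero at the start; "torque": the same for the moment, N m; "opening": finger opening in m; "grip_force": force on a finger pad.
Only numpy, scipy, OpenCV 4.12 (cv2) and the standard library are available. Lean on these libraries where they do the work, as an engineer would, in place of code of your own. Each camera call takes 0.05 s, during which the arm holds its last target. There are 200 camera calls.

## Working session

There is one attempt and no reset: what is moved stays moved. The work goes in short steps, Python scripts to look and compute and a tool call to move; the robot and the scene stay as the last step left them, time stands still between calls to the robot, and variables do not carry over. Pictures are saved under pics/ and viewed, at most 10 in all, crops included, and the job is handed in when it is done.

Besides the shell and the picture viewer there is one more tool, called by a JSON object that holds its "op" and its "data". servo_tool: Moves the arm, as the interface text tells. Its arguments: {"type":"object","properties":{"commands":{"type":"array","items":{"type":"number"}}},"required":["commands"]}

```bash
mkdir -p pics
cat > h.py <<'E'
import numpy as np, cv2, pickle
from bench import ctrl, viewer
def snap(n,f):
    d=viewer.get_image(n); pickle.dump(d,open(f'pics/{f}.pkl','wb'))
    cv2.imwrite(f'pics/{f}.png',d['frame'][:,:,::-1]); return d
def load(f): return pickle.load(open(f'pics/{f}.pkl','rb'))
def ray(d,u,v,z):
    R=np.array(d['R']);t=np.array(d['t']);c=-R.T@t
    r=R.T@np.array([(u-d['cx'])/d['fx'],(v-d['cy'])/d['fy'],1]); return c+r*(z-c[2])/r[2]
def proj(d,X):
    p=np.array(d['R'])@np.array(X)+np.array(d['t']); return np.array([d['fx']*p[0]/p[2]+d['cx'],d['fy']*p[1]/p[2]+d['cy']])
E
python3 - <<'E'
from h import *
for n in('top','scene'):
    d=snap(n,n+'0'); print(n,d['fx'],np.round(d['R'],3).tolist(),np.round(-np.array(d['R']).T@np.array(d['t']),3))
print(ctrl.get_obs())
E
```

```text
top 443.6823491075858 [[0.003, -1.0, 0.001], [-0.994, -0.003, -0.111], [0.111, -0.001, -0.994]] [0.46  0.015 1.082]
scene 395.261158272697 [[-0.261, 0.965, 0.001], [0.784, 0.212, -0.583], [-0.563, -0.151, -0.813]] [1.065 0.127 0.806]
{'time': 0.1, 'joint_pos': array([-1.38357474e+00,  1.24421752e-01,  1.65156857e+00,  5.71156817e-06,
        1.36751049e+00, -8.26220290e-02]), 'dq': array([ 2.12526429e-04,  5.33376593e-04, -2.72920888e-03, -4.00904187e-04,
        2.71971480e-03, -7.48809439e-05]), 'tau': array([ 9.66521511e-04, -4.24929893e+01, -3.66653466e+01, -1.02654658e-04,
        3.92066839e-03, -2.28852576e-05]), 'position': array([ 0.17313108, -0.62592951,  0.23016928]), 'tool_rot': array([ 9.90911479e-01,  1.34512193e-01, -4.70828763e-05, -9.52922680e-04]), 'ft_force': array([-0.10686592,  0.99818352, -0.07105688]), 'torque': array([-0.00206289,  0.0507571 ,  0.0250233 ]), 'grip_force': 0.0, 'opening': 0.08502566412089078}
```

View pics/top0.png

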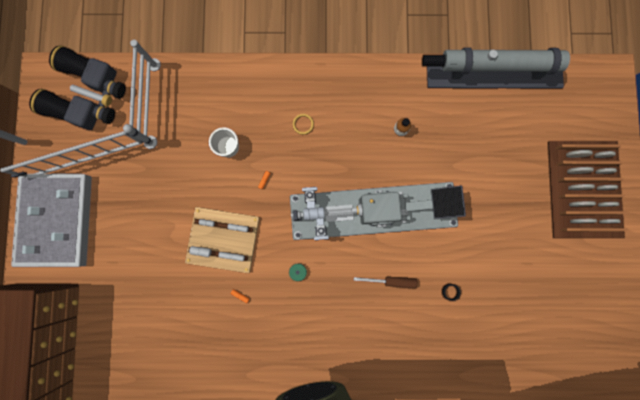

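View pics/scene0.png

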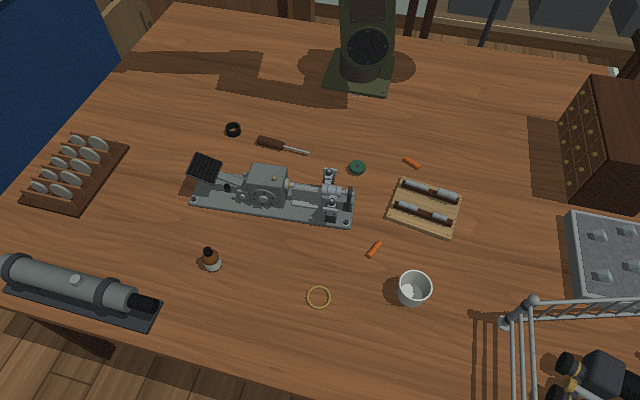

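Top view: the board is centred near (223,240), with two pins per rail. The press runs from the hinge at (310,213) to the pedal pad at (447,202). I'll zoom in on both.

Run:
```python
from h import *
a=load('top0')['frame'][:,:,::-1]; b=load('scene0')['frame'][:,:,::-1]
r=lambda im,x,y,w,h,s:cv2.resize(im[y:y+h,x:x+w],None,fx=s,fy=s,interpolation=cv2.INTER_CUBIC)
cv2.imwrite('pics/c1.png',np.vstack([np.hstack([r(a,180,200,80,75,5),r(b,382,170,80,75,5)])]))
cv2.imwrite('pics/c2.png',np.vstack([r(a,280,175,195,72,4),r(b,175,145,195,90,4)[:300]]))
```

```text
(no output)
```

View pics/c1.png

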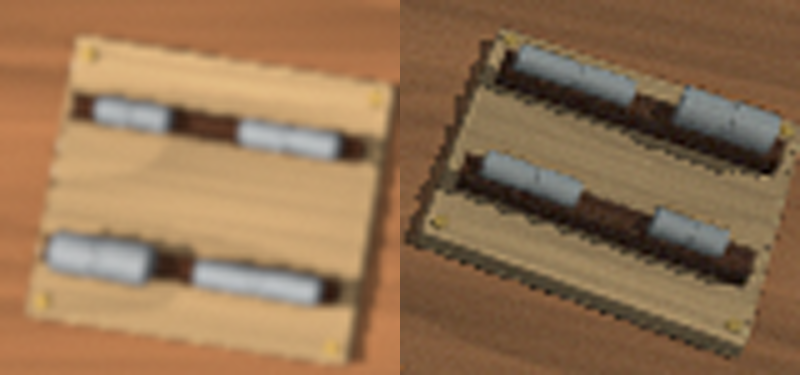

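View pics/c2.png

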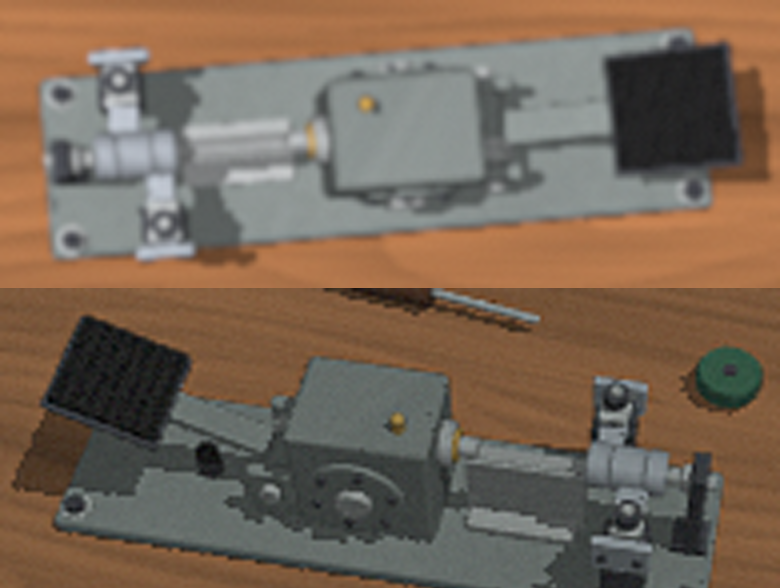

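Axle_b, 46 mm long and thin, is the upper-right pin in the top crop, at about (238,228). It lies next to the short pin. The thick pin and the 58 mm pin are in the lower rail. Now I'll compute poses.

Run:
```python
from h import *
T=load('top0');S=load('scene0')
def pins(d,x,y,w,h,lo):
    f=d['frame'][y:y+h,x:x+w].astype(int); m=((f[...,2]>lo)&(f[...,2]>=f[...,0]-8)).astype(np.uint8)
    for c in cv2.findContours(m,cv2.RETR_EXTERNAL,cv2.CHAIN_APPROX_NONE)[0]:
        if cv2.contourArea(c)<30: continue
        mm=np.zeros_like(m); cv2.drawContours(mm,[c],-1,1,-1); v,u=np.nonzero(mm)
        p=np.c_[u+x,v+y]; ce=p.mean(0); P=np.array([ray(d,*q,.036)[:2] for q in p]); C=P.mean(0)
        ax=np.linalg.svd(P-C)[2][0]; e=(P-C)@ax
        print(np.round(ce,1),np.round(C,4),'ang',round(np.degrees(np.arctan2(ax[1],ax[0])),1),'len',round(np.ptp(e),4),len(p))
print('top');pins(T,185,205,75,65,110)
print('scene');pins(S,384,172,78,68,90)
o=np.array([280,175]);k=lambda l:np.array(l)/4+o
scr=np.array([ray(T,*q,.016)[:2] for q in k([(62,94),(678,42),(694,188),(72,240)])])
print('screws',scr.round(4).tolist(),scr.mean(0))
ho=np.array([ray(T,*q,.102)[:2] for q in k([(327,75),(472,65),(490,182),(335,195)])])
print('housing',ho.round(4).tolist())
base=np.array([ray(T,*q,.014)[:2] for q in k([(40,80),(718,30),(712,210),(52,260)])]); print('base',base.round(4).tolist())
pd=np.array([ray(T,*q,z)[:2] for q,z in zip(k([(606,58),(726,45),(740,160),(616,174)]),(.082,.107,.107,.082))]);print('pad',pd.round(4).tolist(),pd.mean(0))
hg=np.array([ray(T,*q,.075)[:2] for q in k([(95,155),(179,149)])]);print('hinge ends',hg.round(4).tolist())
s=lambda q:np.array(q)/4+np.array([175,145-72])  # composite offset
sc=[ray(S,q[0]/4+175,(q[1]-288)/4+145,.102)[:2] for q in [(308,357),(448,376),(440,456),(288,435)]];print('housing scene',np.round(sc,4).tolist())
```

```text
top
[230.7 255.7] [0.4364 0.2248] ang -98.6 len 0.0574 118
[199.4 251. ] [0.4473 0.2983] ang -98.3 len 0.0456 138
[237.1 227.3] [0.5028 0.2115] ang -98.5 len 0.0454 87
[205.8 222.4] [0.5141 0.2855] ang -98.3 len 0.0339 67
scene
[439.7 215.8] [0.512  0.2853] ang 81.1 len 0.0334 68
[408.1 205.1] [0.5011 0.2111] ang 80.6 len 0.045 92
[447.4 193. ] [0.4411 0.2981] ang 82.0 len 0.0452 122
[417.1 184.3] [0.434  0.2248] ang 80.3 len 0.0574 104
screws [[0.5735, 0.0759], [0.6062, -0.2972], [0.5178, -0.3042], [0.4856, 0.0691]] [ 0.54578615 -0.11410713]
housing [[0.5754, -0.0762], [0.5812, -0.1569], [0.5162, -0.1658], [0.5087, -0.0801]]
base [[0.5822, 0.0894], [0.6139, -0.3223], [0.5047, -0.3152], [0.4737, 0.081]]
pad [[0.5879, -0.2366], [0.5922, -0.297], [0.5284, -0.3027], [0.522, -0.2406]] [ 0.55761746 -0.26925018]
hinge ends [[0.5324, 0.0534], [0.536, 0.0057]]
housing scene [[0.5235, -0.1619], [0.516, -0.0789], [0.5722, -0.0662], [0.5804, -0.153]]
```

```bash
cat >> h.py <<'E'
from scipy.spatial.transform import Rotation as Ro
def to(x,y,z,yawdeg):
    "remaining turn (tool rotvec) and shift (tool axes, present and final) to a tool-down pose"
    o=ctrl.get_obs(); R=Ro.from_quat(o['tool_rot']); a=np.radians(yawdeg)/2
    G=Ro.from_quat([np.cos(a),np.sin(a),0,0]); dv=np.array([x,y,z])-o['position']
    print('turn',(R.inv()*G).as_rotvec().round(4),'shift now',R.inv().apply(dv).round(4),'after turn',G.inv().apply(dv).round(4),'pos',o['position'].round(4),'f',np.round(o['ft_force'],1),'open',round(o['opening'],4),'grip',round(o['grip_force'],1),'t',round(o['time'],2))
E
python3 -c "
from h import *
to(.502,.2113,.15,81.2)"
```

```text
turn [-0.0016 -0.0012 -1.1474] shift now [ 0.5401 -0.7191  0.0816] after turn [0.8777 0.1969 0.0802] pos [ 0.1731 -0.6259  0.2302] f [-0.1  1.  -0.1] open 0.085 grip 0.0 t 0.1
```

{"op": "servo_tool", "data": {"commands": [0,0,-0.143,0,0,0,0.4,0,0,-0.143,0,0,0,0.4,0,0,-0.143,0,0,0,0.4,0,0,-0.143,0,0,0,0.4,0,0,-0.143,0,0,0,0.4,0,0,-0.143,0,0,0,0.4,0,0,-0.143,0,0,0,0.4,0,0,-0.143,0,0,0,0.4]}}

```text
time: 0.9
position: [0.1732, -0.6261, 0.2305]
tool_rot: [0.758, 0.652, 0.0, -0.001]
ft_force: [-0.0, 0.2, 0.9]
opening: 0.0512
grip_force: 0.0
```

```bash
python3 -c "
from h import *
to(.502,.2113,.15,81.2)"
```

```text
turn [-0.0004 -0.0012  0.0025] shift now [0.8772 0.1991 0.0815] after turn [0.8778 0.1968 0.0805] pos [ 0.1732 -0.6261  0.2305] f [-0.   0.2  0.9] open 0.0512 grip 0.0 t 0.9
```

{"op": "servo_tool", "data": {"commands": [0,0,0,0.044,0.01,0,0.4,0,0,0,0.044,0.01,0,0.4,0,0,0,0.044,0.01,0,0.4,0,0,0,0.044,0.01,0,0.4,0,0,0,0.044,0.01,0,0.4,0,0,0,0.044,0.01,0,0.4,0,0,0,0.044,0.01,0,0.4,0,0,0,0.044,0.01,0,0.4]}}

```text
time: 1.7
position: [0.3074, -0.2894, 0.2309]
tool_rot: [0.761, 0.649, 0.0, -0.0]
ft_force: [1.0, 0.4, 0.0]
opening: 0.0512
grip_force: 0.0
```

{"op": "servo_tool", "data": {"commands": [0,0,0,0.044,0.01,0,0.4,0,0,0,0.044,0.01,0,0.4,0,0,0,0.044,0.01,0,0.4,0,0,0,0.044,0.01,0,0.4,0,0,0,0.044,0.01,0,0.4,0,0,0,0.044,0.01,0,0.4,0,0,0,0.044,0.01,0,0.4,0,0,0,0.044,0.01,0,0.4]}}

```text
time: 2.5
position: [0.4414, 0.0458, 0.2311]
tool_rot: [0.76, 0.65, 0.0, 0.0]
ft_force: [1.7, -0.1, -0.2]
opening: 0.0516
grip_force: 0.0
```

```bash
python3 -c "
from h import *
to(.502,.2113,.10,81.2)"
```

```text
turn [ 0.0002  0.0001 -0.003 ] shift now [0.1729 0.034  0.1311] after turn [0.1728 0.0346 0.1311] pos [0.4414 0.0458 0.2311] f [ 1.7 -0.1 -0.2] open 0.0516 grip 0.0 t 2.5
```

{"op": "servo_tool", "data": {"commands": [0,0,0,0.035,0.007,0.01,0.4,0,0,0,0.035,0.007,0.02,0.4,0,0,0,0.035,0.007,0.025,0.4,0,0,0,0.035,0.007,0.03,0.4,0,0,0,0.033,0.006,0.03,0.4,0,0,0,0,0,0.016,0.4,0,0,0,0,0,0,0.4,0,0,0,0,0,0,0.4]}}

```text
time: 3.3
position: [0.5017, 0.2088, 0.1004]
tool_rot: [0.76, 0.649, -0.0, -0.0]
ft_force: [-0.7, 0.1, 1.4]
opening: 0.0513
grip_force: 0.0
```

```bash
python3 -c "
from h import *
to(.502,.2113,.02,81.2)
b=snap('scene','s1')['frame'][170:245,382:462,::-1]
cv2.imwrite('pics/c3.png',cv2.resize(snap('scene','s1')['frame'][120:250,350:510,::-1],None,fx=4,fy=4))"
```

```text
turn [-0.0004  0.0005 -0.0038] shift now [ 0.0026 -0.0001  0.0804] after turn [ 0.0025 -0.0001  0.0804] pos [0.5017 0.2088 0.1004] f [-0.7  0.1  1.4] open 0.0513 grip 0.0 t 3.3
```

View pics/c3.png

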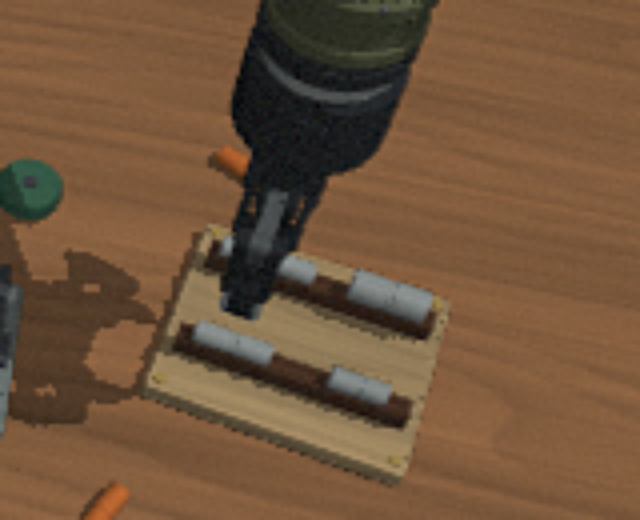

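The gripper hangs above axle_b, which is at crop (232,342), and it is aligned with the pin. Descending and closing.

{"op": "servo_tool", "data": {"commands": [0,0,-0.004,0.0025,0,0.03,0.4,0,0,0,0,0,0.03,0.4,0,0,0,0,0,0.02,0.4,0,0,0,0,0,0,0.4,0,0,0,0,0,0,1,0,0,0,0,0,0,1,0,0,0,0,0,0,1,0,0,0,0,0,0,1]}}

```text
time: 4.2
position: [0.5023, 0.2124, 0.0228]
tool_rot: [0.759, 0.651, -0.0, -0.001]
ft_force: [-6.8, -1.0, 9.1]
opening: 0.0123
grip_force: 58.5
```

{"op": "servo_tool", "data": {"commands": [0,0,0,0,0,0,1,0,0,0,0,0,0,1,0,0,0,0,0,0,1]}}

```text
time: 4.5
position: [0.5023, 0.2124, 0.0228]
tool_rot: [0.759, 0.651, 0.0, -0.0]
ft_force: [-7.4, 0.3, 8.9]
opening: 0.0117
grip_force: 58.5
```

{"op": "servo_tool", "data": {"commands": [0,0,0,0,0,-0.005,1,0,0,0,0,0,-0.01,1,0,0,0,0,0,-0.02,1,0,0,0,0,0,-0.03,1,0,0,0,0,0,-0.04,1,0,0,0,0,0,-0.02,1,0,0,0,0,0,0,1,0,0,0,0,0,0,1]}}

```text
time: 5.3
position: [0.5027, 0.2119, 0.1462]
tool_rot: [0.759, 0.651, 0.001, 0.0]
ft_force: [0.5, -0.5, -0.9]
opening: 0.0119
grip_force: 58.5
```

```bash
python3 -c "
from h import *
to(.5383,-.0232,.18,95)
r=lambda im:cv2.resize(im,None,fx=4,fy=4)
cv2.imwrite('pics/c4.png',np.vstack([r(snap('scene','s2')['frame'][120:220,360:500,::-1])[:, :],r(snap('top','t2')['frame'][205:250,190:330,::-1])]))"
```

```text
turn [ 0.0017 -0.0005 -0.2403] shift now [-0.2269  0.0711 -0.0338] after turn [-0.2373  0.015  -0.0338] pos [0.5027 0.2119 0.1462] f [ 0.5 -0.5 -0.9] open 0.0119 grip 58.5 t 5.3
```

View pics/c4.png

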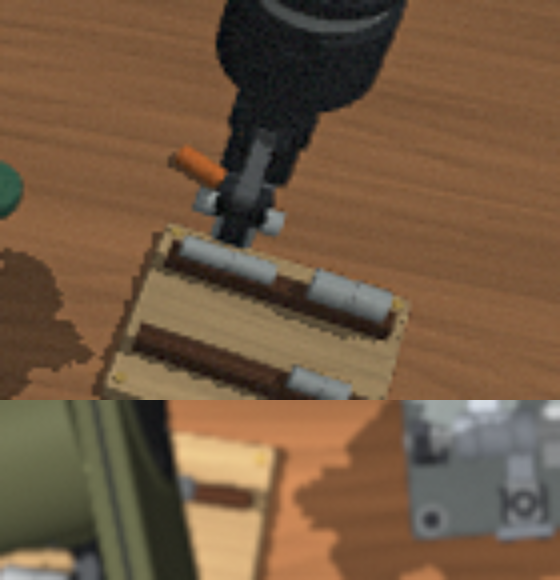

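Axle_b is held crosswise and stuck out evenly, with ends at crop (205,202) and (272,222). I'll check its height and offset in the gripper.

Run:
```python
from h import *
d=load('s2'); f=d['frame'][120:220,360:500].astype(int)
m=((f[...,2]>90)&(f[...,2]>=f[...,0]-8)).astype(np.uint8)
n,l,st,ce=cv2.connectedComponentsWithStats(m)
print(st[1:],ce[1:]+[360,120])
p=np.array([.5027,.2119,.1462]);a=np.radians(81);ax=np.array([np.cos(a),np.sin(a),0])
for h in(.013,.016,.019,.022):
    print(h,[proj(d,p+[0,0,h]+s*ax).round(1) for s in(-.023,-.017,0,.017,.023)])
```

```text
[[ 94   4   1   1   1]
 [ 63  37   1   1   1]
 [ 49  47   6   6  17]
 [ 66  46   1   1   1]
 [ 66  52   5   6  21]
 [ 46  59  23  12 109]
 [ 78  67  20  13 130]
 [ 73  92  15   8  70]] [[454.         124.        ]
 [423.         157.        ]
 [411.47058824 169.41176471]
 [426.         166.        ]
 [428.04761905 174.85714286]
 [417.03669725 184.4587156 ]
 [447.55384615 193.13076923]
 [439.48571429 215.75714286]]
0.013 [array([409.4, 169.3]), array([412.2, 170.2]), array([420.1, 172.8]), array([428. , 175.4]), array([430.9, 176.3])]
0.016 [array([409.7, 168.4]), array([412.5, 169.3]), array([420.4, 171.9]), array([428.4, 174.5]), array([431.2, 175.4])]
0.019 [array([410. , 167.5]), array([412.8, 168.4]), array([420.7, 171. ]), array([428.7, 173.6]), array([431.6, 174.5])]
0.022 [array([410.3, 166.6]), array([413.1, 167.5]), array([421. , 170.1]), array([429.1, 172.7]), array([431.9, 173.6])]
```

{"op": "servo_tool", "data": {"commands": [0,0,-0.12,0,0,-0.01,1,0,0,-0.12,0,0,0,1,0,0,0,-0.04,0.002,0,1,0,0,0,-0.04,0.003,0,1,0,0,0,-0.04,0.003,0,1,0,0,0,-0.04,0.003,0,1,0,0,0,-0.04,0.002,0,1,0,0,0,-0.037,0.002,0,1]}}

```text
time: 6.2
position: [0.5367, -0.0246, 0.1532]
tool_rot: [0.676, 0.737, -0.001, -0.001]
ft_force: [-0.1, -0.7, -0.6]
opening: 0.0117
grip_force: 58.5
```

{"op": "servo_tool", "data": {"commands": [0,0,0,0,0,0,1,0,0,0,0,0,0,1,0,0,0,0,0,0,1]}}

```text
time: 6.5
position: [0.5371, -0.0221, 0.1541]
tool_rot: [0.675, 0.737, -0.001, -0.001]
ft_force: [0.4, 0.4, -1.5]
opening: 0.0116
grip_force: 58.5
```

```bash
python3 -c "
from h import *
to(.5383,-.0232,.063,95)
r=lambda im:cv2.resize(im,None,fx=4,fy=4)
cv2.imwrite('pics/c5.png',r(snap('scene','s3')['frame'][110:240,230:370,::-1]))"
```

```text
turn [-0.0023 -0.0009  0.0003] shift now [-0.0012  0.0013  0.0911] after turn [-0.0012  0.0011  0.0911] pos [ 0.5371 -0.0221  0.1541] f [ 0.4  0.4 -1.5] open 0.0116 grip 58.5 t 6.5
```

View pics/c5.png

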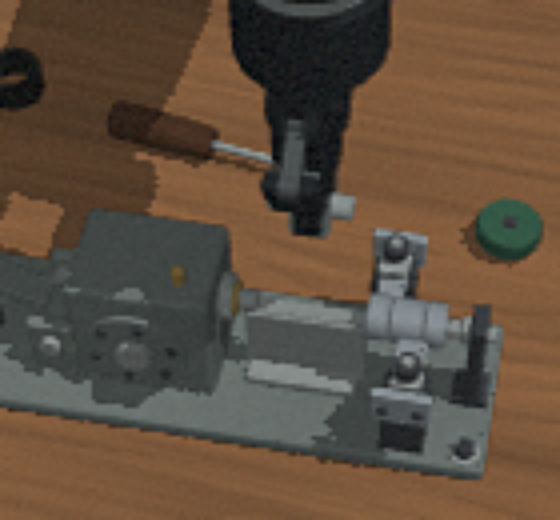

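The pin is held above the rail, and its right end shows at crop (343,207). I'll check the rail target against the scene image.

Run:
```python
from h import *
d=load('s3'); a=np.radians(95); D=np.array([np.cos(a),np.sin(a),0]);X=np.array([np.sin(a),-np.cos(a),0])
r=np.array([.5383,-.0232,.075])
q=lambda p:((proj(d,p)-[230,110])*4).round(0)
for n,p in dict(mid=r,nose=r-.032*D,near=r+.032*D,far=r+.078*D,neartop=r+.032*D+[0,0,.0135],fartop=r+.078*D+[0,0,.0135],hou_top_r=r-.054*D+.032*X+[0,0,.027],hou_top_l=r-.054*D-.032*X+[0,0,.027],base1=r+.032*X*0-.0*D).items(): print(n,q(p))
p=ctrl.get_obs()['position'];print('pin end',q(p+[0,0,.014]+.023*D),q(p+[0,0,.014]-.023*D))
```

```text
mid [311. 306.]
nose [257. 298.]
near [366. 314.]
far [445. 325.]
neartop [366. 300.]
fartop [447. 311.]
hou_top_r [205. 309.]
hou_top_l [229. 221.]
base1 [311. 306.]
pin end [356. 205.] [270. 194.]
```

{"op": "servo_tool", "data": {"commands": [-0.002,0,0,0,0.001,0.03,1,0,0,0,0,0,0.03,1,0,0,0,0,0,0.02,1,0,0,0,0,0,0.006,1,0,0,0,0,0,0.004,1,0,0,0,0,0,0,1,0,0,0,0,0,0,1]}}

```text
time: 7.25
position: [0.5381, -0.0216, 0.066]
tool_rot: [0.675, 0.738, -0.0, -0.0]
ft_force: [-5.4, 0.5, 5.7]
opening: 0.0117
grip_force: 62.5
```

```bash
python3 -c "
from h import *
to(.5382,-.0217,.061,95)"
```

```text
turn [-0.001  -0.0003  0.0019] shift now [-0.0001  0.0001  0.005 ] after turn [-0.0001  0.0001  0.005 ] pos [ 0.5381 -0.0216  0.066 ] f [-5.4  0.5  5.7] open 0.0117 grip 62.5 t 7.25
```

The pin touches the +x flank of the V, so I'll shift slightly to -x and settle it.

{"op": "servo_tool", "data": {"commands": [0,0,0,0,-0.001,0,1,0,0,0,0,-0.001,0.001,1,0,0,0,0,0,0.001,1,0,0,0,0,0,0,1]}}

```text
time: 7.65
position: [0.5381, -0.0218, 0.0657]
tool_rot: [0.675, 0.738, 0.002, 0.001]
ft_force: [-5.2, 3.1, 10.9]
opening: 0.012
grip_force: 63.1
```

{"op": "servo_tool", "data": {"commands": [0,0,0,0,0,-0.004,1,0,0,0,0,0,-0.003,1,0,0,0,0,0,0,1,0,0,0,0,0,0,1]}}

```text
time: 8.05
position: [0.5375, -0.0225, 0.0705]
tool_rot: [0.675, 0.737, 0.001, 0.001]
ft_force: [2.2, 0.8, 0.1]
opening: 0.0117
grip_force: 58.8
```

Run:
```python
from h import *
to(.5382,-.0217,.067,95)
r=lambda im:cv2.resize(im,None,fx=6,fy=6,interpolation=cv2.INTER_CUBIC)
a=snap('scene','s4')['frame'][155:215,275:375,::-1]; b=snap('top','t4')['frame'][190:230,290:390,::-1]
cv2.imwrite('pics/c6.png',np.vstack([r(a),r(b)]))
```

```text
turn [0.0032 0.0001 0.0005] shift now [0.0008 0.0008 0.0035] after turn [0.0008 0.0008 0.0035] pos [ 0.5375 -0.0225  0.0705] f [2.2 0.8 0.1] open 0.0117 grip 58.8 t 8.05
```

View pics/c6.png

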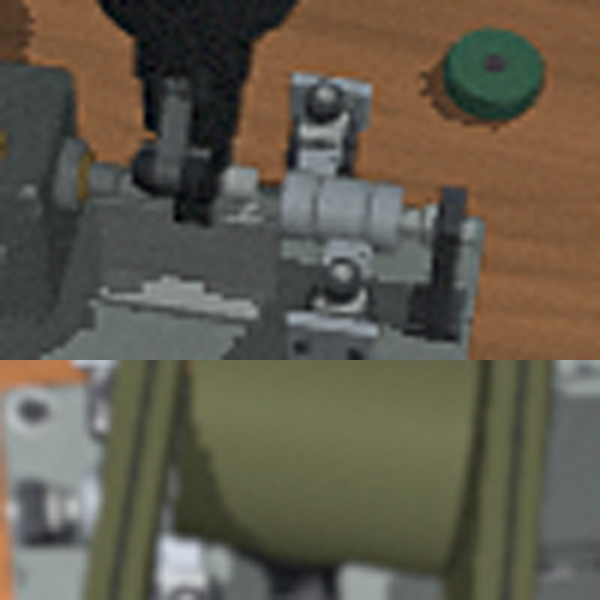

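The pin sits just above the rail, with about a 10 mm gap to the hinge (its right end is at crop (255,182), the hinge at 282). I'll lower it a little and release.

{"op": "servo_tool", "data": {"commands": [0,0,0,0,0.0007,0.003,1,0,0,0,0,0,0,1,0,0,0,0,0,0,0.8,0,0,0,0,0,0,0.8,0,0,0,0,0,0,0.7,0,0,0,0,0,0,0.5,0,0,0,0,0,0,0.5,0,0,0,0,0,0,0.5]}}

```text
time: 8.95
position: [0.5376, -0.023, 0.0672]
tool_rot: [0.676, 0.737, 0.001, 0.001]
ft_force: [-0.6, -1.1, 0.1]
opening: 0.0423
grip_force: 0.0
```

{"op": "servo_tool", "data": {"commands": [0,0,0,0,0,-0.01,0.5,0,0,0,0,0,-0.03,0.5,0,0,0,0,0,-0.04,0.5,0,0,0,0,0,-0.04,0.5,0,0,0,0,0,-0.04,0.5,0,0,0,0,0,0,0.5]}}

```text
time: 9.55
position: [0.5411, -0.0234, 0.2362]
tool_rot: [0.676, 0.737, 0.005, 0.006]
ft_force: [-0.2, -0.4, 0.4]
opening: 0.0426
grip_force: 0.0
```

Run:
```python
from h import *
to(.5382,-.0217,.067,95)
r=lambda im:cv2.resize(im,None,fx=6,fy=6,interpolation=cv2.INTER_CUBIC)
d=snap('scene','s5');a=d['frame'][155:215,275:375,::-1]
cv2.imwrite('pics/c7.png',r(a))
D=np.array([np.cos(np.radians(95)),np.sin(np.radians(95)),0]);m=np.array([.5382,-.0217,.075])
for s in(-.032,-.023,0,.023,.032): print(s,((proj(d,m+s*D)-[275,155])*6).round(0))
```

```text
turn [ 0.0157  0.0032 -0.0002] shift now [ 0.0025 -0.0053  0.1691] after turn [ 0.002  -0.0027  0.1692] pos [ 0.5411 -0.0234  0.2362] f [-0.2 -0.4  0.4] open 0.0426 grip 0.0 t 9.55
-0.032 [119. 178.]
-0.023 [142. 181.]
0 [201. 190.]
0.023 [260. 198.]
0.032 [283. 202.]
```

View pics/c7.png

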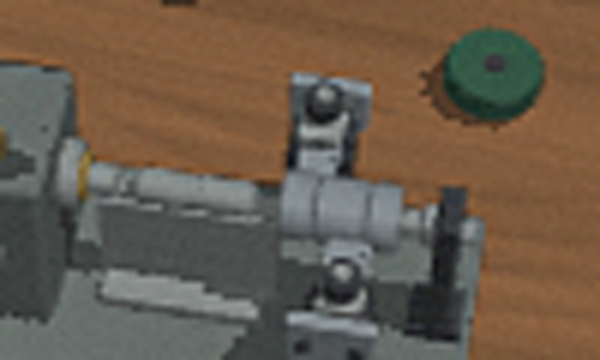

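Axle_b lies in the V, from crop x=138 to 258, and its centre is within about 1 mm of the target. Next is the pedal, with the fingers shut.

{"op": "servo_tool", "data": {"commands": [0.016,0.003,0,-0.041,-0.001,0,1,0,0,0,-0.041,-0.001,0,1,0,0,0,-0.041,-0.001,0,1,0,0,0,-0.041,0,0,1,0,0,0,-0.041,0,0.02,1,0,0,0,-0.041,0,0.025,1,0,0,0,0,0,0.04,1,0,0,0,0,0,0.01,1]}}

```text
time: 10.4
position: [0.5506, -0.2672, 0.1251]
tool_rot: [0.676, 0.736, -0.005, -0.011]
ft_force: [-0.6, 0.5, -1.4]
opening: -0.0002
grip_force: 0.0
```

```bash
python3 -c "
from h import *
to(.559,-.269,.1,95)"
```

```text
turn [-0.023  -0.0097 -0.0022] shift now [-0.0027  0.0088  0.0249] after turn [-0.0025  0.0082  0.0251] pos [ 0.5506 -0.2672  0.1251] f [-0.6  0.5 -1.4] open -0.0002 grip 0.0 t 10.4
```

{"op": "servo_tool", "data": {"commands": [-0.016,-0.006,0,-0.002,0.008,0,1,0,0,0,0,0,0.01,1,0,0,0,0,0,0.01,1,0,0,0,0,0,0,1]}}

```text
time: 10.8
position: [0.5624, -0.2686, 0.1111]
tool_rot: [0.675, 0.738, -0.0, 0.001]
ft_force: [-0.2, 0.2, -0.8]
opening: 0.0003
grip_force: 0.0
```

```bash
python3 -c "
from h import *
to(.5601,-.2817,.046,95)"
```

```text
turn [0.0012 0.0024 0.0008] shift now [-0.0127 -0.0035  0.0651] after turn [-0.0128 -0.0034  0.0651] pos [ 0.5624 -0.2686  0.1111] f [-0.2  0.2 -0.8] open 0.0003 grip 0.0 t 10.8
```

{"op": "servo_tool", "data": {"commands": [0,0,0,0,-0.003,0.006,1,0,0,0,0,0,0.006,1,0,0,0,-0.002,0,0.005,1,0,0,0,-0.002,0,0.005,1,0,0,0,-0.002,0,0.005,1,0,0,0,-0.001,0,0.005,1,0,0,0,-0.001,0,0.005,1,0,0,0,-0.001,0,0.005,1]}}

```text
time: 11.6
position: [0.5608, -0.2803, 0.0706]
tool_rot: [0.676, 0.737, -0.001, 0.003]
ft_force: [-3.2, -2.1, 7.9]
opening: -0.0001
grip_force: 3.5
```

{"op": "servo_tool", "data": {"commands": [0,0,0,-0.001,0,0.005,1,0,0,0,-0.001,0,0.005,1,0,0,0,-0.001,0,0.004,1,0,0,0,0,0,0.004,1,0,0,0,0,0,0.003,1,0,0,0,0,0,0.002,1,0,0,0,0,0,0,1,0,0,0,0,0,0,1]}}

```text
time: 12.4
position: [0.5611, -0.2833, 0.048]
tool_rot: [0.676, 0.737, -0.001, 0.003]
ft_force: [-4.2, -1.3, 8.2]
opening: 0.0
grip_force: 4.2
```

```bash
python3 -c "
from h import *
to(.5601,-.2817,.046,95)"
```

```text
turn [ 0.0023  0.005  -0.0003] shift now [ 0.0017 -0.0008  0.002 ] after turn [ 0.0016 -0.0008  0.002 ] pos [ 0.5611 -0.2833  0.048 ] f [-4.2 -1.3  8.2] open 0.0 grip 4.2 t 12.4
```

{"op": "servo_tool", "data": {"commands": [0,0,0,0,0,0.003,1,0,0,0,0,0,0.003,1,0,0,0,0,0,0,1,0,0,0,0,0,0,1]}}

```text
time: 12.8
position: [0.5613, -0.2834, 0.046]
tool_rot: [0.676, 0.737, -0.001, 0.002]
ft_force: [-12.9, 4.4, 28.4]
opening: -0.0003
grip_force: 13.6
```

The force jumped to 28 N, so the pedal is at its stop. I'll hold, then let it rise with the fingers following.

{"op": "servo_tool", "data": {"commands": [0,0,0,0,0,0,1,0,0,0,0,0,0,1,0,0,0,0,0,0,1,0,0,0,0,0,-0.008,1,0,0,0,0.001,0,-0.006,1,0,0,0,0.001,0,-0.006,1,0,0,0,0.001,0,-0.006,1,0,0,0,0.001,0,-0.006,1]}}

```text
time: 13.6
position: [0.5609, -0.2793, 0.0739]
tool_rot: [0.676, 0.737, -0.001, 0.003]
ft_force: [-1.6, -1.9, 4.0]
opening: 0.0001
grip_force: 2.1
```

{"op": "servo_tool", "data": {"commands": [0,0,0,0.002,0,-0.006,1,0,0,0,0.002,0,-0.008,1,0,0,0,0.002,0,-0.01,1,0,0,0,0,0,-0.015,1,0,0,0,0,0,-0.03,1,0,0,0,0,0,-0.04,1,0,0,0,0,0,-0.04,1,0,0,0,0,0,0,1]}}

```text
time: 14.4
position: [0.5623, -0.2728, 0.23]
tool_rot: [0.676, 0.737, 0.001, 0.008]
ft_force: [0.6, 0.0, 0.6]
opening: -0.0003
grip_force: 0.0
```

Run:
```python
from h import *
to(.56,-.27,.2,95)
d=snap('scene','s6')
cv2.imwrite('pics/c8.png',cv2.resize(d['frame'][140:230,180:375,::-1],None,fx=4,fy=4,interpolation=cv2.INTER_CUBIC))
```

```text
turn [0.0118 0.01   0.0001] shift now [ 0.0033 -0.0024  0.0299] after turn [ 0.003  -0.0021  0.03  ] pos [ 0.5623 -0.2728  0.23  ] f [0.6 0.  0.6] open -0.0003 grip 0.0 t 14.4
```

View pics/c8.png

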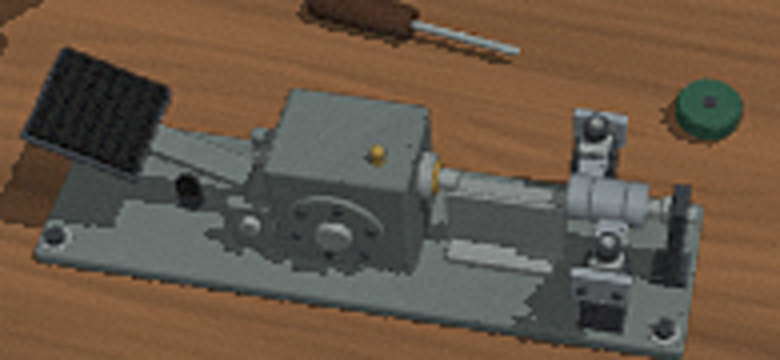

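The rail is empty, so the pin has gone into the hinge at (607,200). The pedal is back up and the ram is retracted. Handing in.

```bash
python3 -c "
from h import *
print(ctrl.finish_job())"
```

```text
the job is handed in; nothing more can be done
None
```

I laid the 46 mm pin (axle_b) in the V-rail, let go of it, pressed the pedal to its stop so the ram drove it in, let the pedal come back up, and handed the job in at about 14.5 s; the last picture shows the rail empty and the ram back, but I did not measure the pin's flushness in the bore, and no verdict came back.

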